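Fit the blow-off nozzle on the slanted air port

ROBOT

A 6-joint arm with a two-finger parallel gripper is mounted at the origin on a cart in front of the work surface, level with it; the furniture and walls round the work are solid. World frame = base frame: x ahead of the robot, y to its left, z up, the work surface at z = 0. Lengths are in m, angles in rad, forces in N, time in s.
With the tool pointing down it reaches from about 0.3 to 0.875 m from the base axis. Payload 6.4 kg.
Tool frame: the origin (TCP) lies midway between the tips of the shut fingers; the grasp point (between the pads) lies 19 mm behind it (manip.grip_point_offset is the distance from the TCP to the grasp point, in m); z points along the fingers, y is the line along which they close (so a half turn about z gives the same grasp; the last joint's range is limited). The gripper opens to 85 mm and grips with 20 to 120 N. Pads are 22 mm wide; open, the fingers measure 114 mm over their backs; the gripper's body (76 mm by 85 mm) begins 54 mm behind the grasp point. The pads swing forward as they close: fully open they stand 13 mm farther back than shut.
Start: joints at [1.137, 0.181, 1.607, -0, 1.354, -0.206], TCP at [0.13, 0.56, 0.231] pointing down, gripper open.
Joint ranges: [-2.99, 2.99], [-0.89, 2.07], [0.3, 2.58], [-1.14, 4.28], [0, 2.63], [-3.12, 3.12]. Speed limits (rad/s): [2.57, 2.57, 3.01, 3.14, 3.14, 3.14].

INTERFACE

Orientations are given as a unit quaternion [x, y, z, w].
In Python, from rig import manip gives the robot as it stands.
- The arm moves only by the tool carry_out, never from a script. Its argument "moves" is a list that holds one entry, the list of rows, each a list of 7 numbers: the turn, a rotation vector about the tool's x, y, z in degrees, then the shift along the tool's x, y, z in m, then the opening, from -1 (shut) to 1 (fully open), so that 0 is half open. In form: [[[wx, wy, wz, x, y, z, grip], ...]]. A call has exactly 8 rows; each row is the pose to reach, as a shift and turn from the pose commanded when the call began, along the tool's axes at that moment; what a row does not reach only later rows make up. A row lasts 1/8 s, in which the tool goes at most 62.5 mm and 10.7 degrees, less where a joint would pass 70% of its speed; a pose out of reach is approached as far as the arm can. A call with a gripper value outside its range is refused whole. The fingers move at their own pace and stop on an object; "grip_force" is the grip in N (left out, the last holds). Time passes only in rows, so rows that repeat a pose let the fingers close, or fill a call up. It gives the time, the measured TCP pose, the force, the opening and the grip force at its end, in the units of the state.
- manip.state(): the state, without advancing time (a new reading comes with each control period).
- manip.snapshot(name): name is "scene" or "top"; returns a dict with "frame" (480x640x3 uint8, red, green, blue), "fov_y" (degrees; the focal length in pixels is half the picture's height over the tangent of half this angle, whatever the lens; pixels are square), "cx", "cy" (the principal point, pixels), "dist_coeffs" ([k1, k2, p1, p2, k3] as OpenCV has them; the pictures are not rectified), "extrinsics" (4x4, takes a point from camera to world coordinates). Camera axes: x right, y down, z forward; pixel columns grow to the right and rows downward; lengths in m; the calibration is good to about 2 mm. A picture is of the moment at which its call begins. There is no depth.
- manip.job_done(): hands the job in; it is judged then, once.
The state is a dict: "time": time; "joint_positions": joint angles; "joint_vel": joint speeds; "joint_torque": joint torques, N m; "tool_pos": TCP position; "ee_rot": TCP orientation; "wrist_force": force on the tool from outside, world axes, zero at the start; "moment": the same for the moment, N m; "finger_gap": opening from 0.0 (shut) to 1.0 (fully open); "gripper_force": force on a finger pad.
Only numpy, scipy, OpenCV 4.12 (cv2) and the standard library are available. Lean on these libraries where they do the work, as an engineer would, in place of code of your own. Each camera call takes 0.05 s, during which the arm holds its last target. There are 200 camera calls.

TASK

Push the taller of the two nozzles onto the slanted air port, wide end first, fully home so that the stiff sealing collar is pressed right down, and let go of it. Then push the valve lever beside the port all the way over, away from you, to open the air. Leave the shorter nozzle standing where it is.

Things in the scene. Friction and masses are not known exactly. Their poses are not given: they have to be found in the camera images.
- nozzle_mid (a point): Centre (half-way up, on the axis) of the taller nozzle: a loose grey rigid tube 85 mm tall, 60 g, standing on its wide open end. Outside 34 mm, bore 27 mm over the lower 60 mm, then tapering to 22 mm at the open top. z: along the tube from the wide mouth to the narrow outlet. The mouth lies 42.5 mm below this point.
- nozzle_mouth (a point): Centre of the taller nozzle's wide open end (its underside as it stands); z as for nozzle_mid.
- short_nozzle_mid (a point): Centre of the other, shorter nozzle: same shape and diameter, but only 55 mm tall, standing upright. It is not used.
- port: Slanted steel spigot, 24 mm thick, the last 14 mm tapering to 12 mm at the tip, on the fixed air stand. z: outward along the spigot, 35 degrees from vertical, leaning toward the stand's -x side (roughly the robot). y: level, to the stand's left. Origin: on the axis, 85 mm above the bench, where the nozzle's mouth lies when fully home; the tip is 48 mm out along z.
- collar (a joint): Travel (m) of the black sealing collar (42 mm wide) round the spigot: 0 up, standing 10 mm proud of the port's origin; 0.010 pressed right down, flush with it, on a 50 mm flange. The nozzle's mouth has to push it down; that takes about 5 N, more than the nozzle's weight. It stays where it is left.
- valve_tip (a point): Centre of the 26 mm black ball on the tip of the valve lever, a 10 mm black stick on an aluminium block of the air stand, 95 mm to the stand's right (-y) of the port. The ball swings at 55 mm about a level pivot, parallel to the port's y axis, 34 mm above the bench. Moving it takes 1 to 2 N at the ball.
- valve (a joint): Angle of the valve lever, rad: 0 leans 0.5 rad towards the stand's -x (robot) side, 0.5 upright, 1.0 leans 0.5 rad away = fully open. It stays where it is left.
Things that resemble listed ones, but are neither listed nor needed, are in the scene too. What is shaped like the part that bears nozzle_mid but green is not meant.

How it is judged:
By the outcome, as a careful person would: the job done as asked, in the order asked, and still so for the second after the job is handed in, with the robot touching nothing.
It also fails if it takes over 45 s, if anything falls off the work surface, if the arm or the gripper's body presses on something with over 40 N, if the wrist force passes 120 N, or if a joint passes its speed limit or range.

## Working session

There is one attempt and no reset: what is moved stays moved. The work goes in short steps, Python scripts to look and compute and a tool call to move; the robot and the scene stay as the last step left them, time stands still between calls to the robot, and variables do not carry over. Pictures are saved under pics/ and viewed, at most 13 in all, crops included, and the job is handed in when it is done.

Besides the shell and the picture viewer there is one more tool, called after "Emit:" as a command line: name --argument value ..., lists and objects as JSON in quotes. carry_out: Moves the arm, as the interface text tells. Its arguments: {"type":"object","properties":{"moves":{"type":"array"},"grip_force":{"type":"number"}},"required":["moves"]}

```bash
mkdir -p pics; ls; python3 - <<'E'
from rig import manip
import cv2
print(manip.state(), manip.grip_point_offset)
for n in("scene","top"):
    s=manip.snapshot(n); cv2.imwrite(f"pics/{n}0.png",s["frame"][:,:,::-1])
    print(n,{k:v for k,v in s.items() if k!="frame"})
E
```

```text
pics
{'time': 0.0, 'joint_positions': array([ 1.13669074e+00,  1.81525979e-01,  1.60799503e+00,  2.10058601e-05,
        1.35379299e+00, -2.06260836e-01]), 'joint_vel': array([ 1.99041173e-03, -1.19640173e-03, -1.14605733e-04, -7.87195464e-05,
        1.93591596e-03, -1.62493489e-03]), 'joint_torque': array([-5.74376845e-04, -4.44876087e+01, -3.51333690e+01, -3.80476822e-04,
        9.01583611e-03, -2.82625797e-05]), 'tool_pos': array([0.12960203, 0.55964821, 0.23039889]), 'ee_rot': array([ 1.13678327e-01,  9.93517235e-01, -8.13702577e-04, -2.80621598e-04]), 'wrist_force': array([ 0.26285672, -0.23414736, -0.4517386 ]), 'moment': array([-0.00010771,  0.00421031,  0.03323802]), 'gripper_force': 0.0, 'finger_gap': 1.0017981695414413} 0.0187
scene {'fov_y': 43.832860387367546, 'cx': 316.25078172606027, 'cy': 241.66596894035234, 'dist_coeffs': array([-0.0613361,  0.       ,  0.       ,  0.       ,  0.       ]), 'extrinsics': array([[ 0.49018083, -0.47451181,  0.73113699, -0.37326943],
       [-0.8716094 , -0.27113473,  0.40839075, -0.58316945],
       [ 0.00445039, -0.83745119, -0.546494  ,  0.74626311],
       [ 0.        ,  0.        ,  0.        ,  1.        ]])}
top {'fov_y': 50.82318202149063, 'cx': 325.4045834048289, 'cy': 242.98662767863232, 'dist_coeffs': array([-0.02436059,  0.        ,  0.        ,  0.        ,  0.        ]), 'extrinsics': array([[-8.94749296e-04, -9.93353437e-01,  1.15100602e-01,
         3.95420425e-01],
       [-9.99983989e-01,  1.53191544e-03,  5.44739543e-03,
        -8.19418910e-02],
       [-5.58751337e-03, -1.15093886e-01, -9.93338904e-01,
         1.08988301e+00],
       [ 0.00000000e+00,  0.00000000e+00,  0.00000000e+00,
         1.00000000e+00]])}
```

View pics/scene0.png

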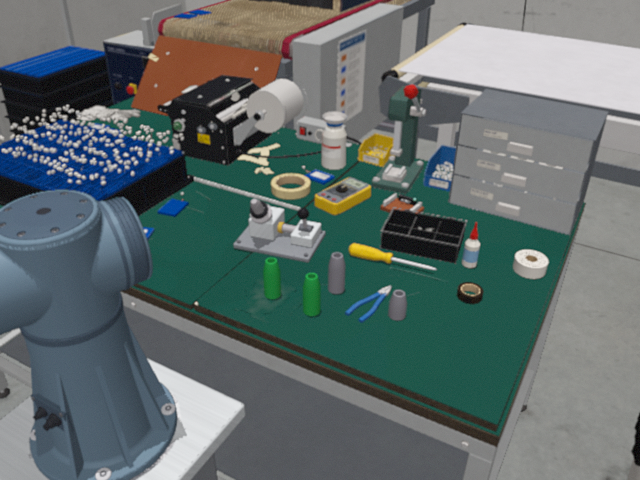

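View pics/top0.png

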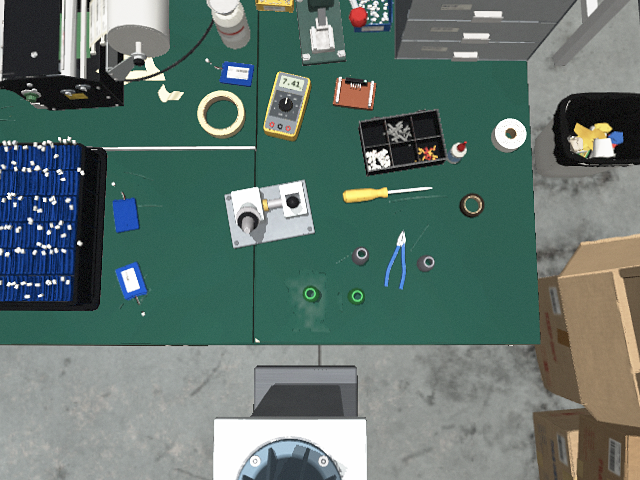

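The scene shows the tall grey nozzle at (337,272), the short one at (398,304), two green decoys, and the air stand at (280,230). The top view shows the tall nozzle at (361,256) and the stand at (268,213). I'll zoom in next.

```bash
python3 - <<'E'
import cv2,numpy as np
a=cv2.imread("pics/scene0.png")[185:305,225:355]; b=cv2.imread("pics/top0.png")[170:275,220:375]
cv2.imwrite("pics/c1.png",cv2.resize(a,None,fx=5,fy=5,interpolation=cv2.INTER_CUBIC))
cv2.imwrite("pics/c2.png",cv2.resize(b,None,fx=5,fy=5,interpolation=cv2.INTER_CUBIC))
E
```

```text
(no output)
```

View pics/c1.png

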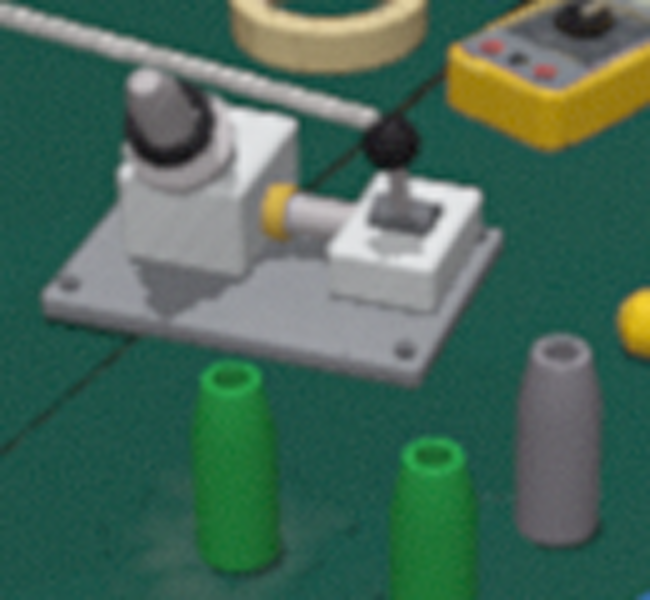

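View pics/c2.png

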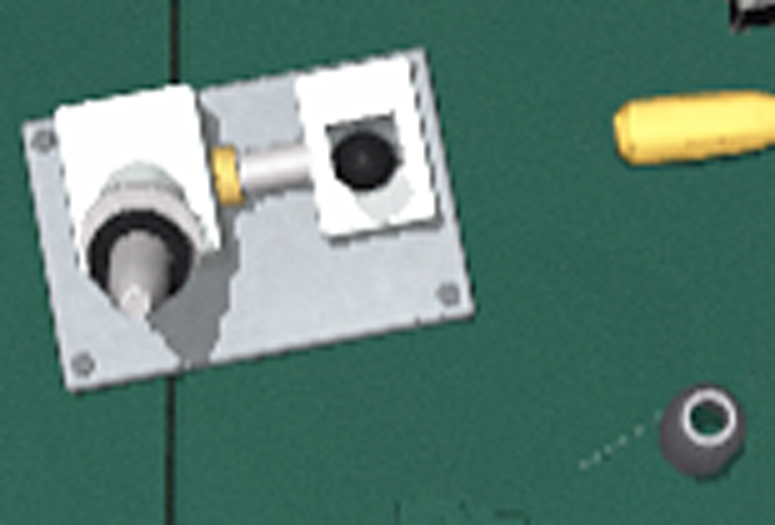

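c1 and c2 show the spigot tip face at scene (254,201) / top (246.8,229.6), and the ball at scene (303,213) / top (293,202). The tall nozzle's top is at scene (337.4,255) / top (362,253). Next I'll triangulate.

```bash
cat > h.py <<'E'
import numpy as np,cv2
from rig import manip
CAM={}
def cam(n):
    if n not in CAM: CAM[n]=manip.snapshot(n)
    s=CAM[n]; f=240/np.tan(np.radians(s["fov_y"]/2))
    return np.array([[f,0,s["cx"]],[0,f,s["cy"]],[0,0,1]]),s["dist_coeffs"],s["extrinsics"]
def ray(n,p):
    K,d,E=cam(n); q=cv2.undistortPoints(np.array([[p]],float),K,d)[0,0]
    return E[:3,3],E[:3,:3]@np.r_[q,1]
def atz(n,p,z):
    o,v=ray(n,p); return o+v*(z-o[2])/v[2]
def proj(n,X):
    K,d,E=cam(n); E=np.linalg.inv(E)
    return cv2.projectPoints(np.atleast_2d(X).astype(float),cv2.Rodrigues(E[:3,:3])[0],E[:3,3],K,d)[0][:,0]
def tri(ps,pt):
    A=[];b=[]
    for n,p in(("scene",ps),("top",pt)):
        o,v=ray(n,p); v=v/np.linalg.norm(v); P=np.eye(3)-np.outer(v,v); A.append(P);b.append(P@o)
    A=np.vstack(A);b=np.hstack(b);x,*_=np.linalg.lstsq(A,b,rcond=None); return x,np.linalg.norm(A@x-b)
E
python3 - <<'E'
from h import *
np.set_printoptions(precision=4,suppress=True)
c1=lambda x,y:(x/5+225-.4,y/5+185-.4); c2=lambda x,y:(x/5+220-.4,y/5+170-.4)
for n,a,b,z in(("tip",c1(145,80),c2(134,298),.1243),("ball",c1(391,141),c2(366,160),.085),("noz",c1(562,350),c2(710,416),.085)):
    print(n,tri(a,b),atz("scene",a,z),atz("top",b,z))
print("nozbase",atz("scene",c1(556,521),0), "topbase",atz("top",c2(704,436),0))
cs=[atz("top",c2(*p),.008) for p in((22,127),(420,48),(475,313),(70,390))]; print(np.array(cs))
cs2=[atz("scene",c1(*p),.008) for p in((500,235),(420,375),(45,298))];print(np.array(cs2))
e=[cs[0]-cs[1],cs[3]-cs[2]]; print("yaw from y edges",[np.degrees(np.arctan2(-v[0],v[1])) for v in e])
e=[cs[0]-cs[3],cs[1]-cs[2]]; print("yaw x",[np.degrees(np.arctan2(v[1],v[0])) for v in e])
E
```

```text
tip (array([0.5342, 0.0768, 0.1232]), np.float64(0.000946230316013545)) [0.5322 0.0762 0.1243] [0.5344 0.0761 0.1243]
ball (array([ 0.5951, -0.0097,  0.0872]), np.float64(0.0017649674523230012)) [ 0.5977 -0.0067  0.085 ] [ 0.5962 -0.0105  0.085 ]
noz (array([ 0.4915, -0.1479,  0.0851]), np.float64(0.0012496741364393803)) [ 0.4911 -0.1472  0.085 ] [ 0.492  -0.1487  0.085 ]
nozbase [ 0.4914 -0.1466  0.    ] topbase [ 0.4915 -0.1517  0.    ]
[[ 0.6267  0.1455  0.008 ]
 [ 0.6614 -0.0284  0.008 ]
 [ 0.5443 -0.0527  0.008 ]
 [ 0.5111  0.1221  0.008 ]]
[[ 0.6614 -0.0273  0.008 ]
 [ 0.5443 -0.0519  0.008 ]
 [ 0.5131  0.1249  0.008 ]]
yaw from y edges [np.float64(11.307795414194137), np.float64(10.76421363419732)]
yaw x [np.float64(11.440514729786884), np.float64(11.708631783611088)]
```

The numbers agree: tip height 0.123 against 0.124 expected, nozzle top 0.085, and lever offset 95.6 mm against 95. The stand's yaw is about 11.3°. Next I'll move above the nozzle.

```bash
cat >> h.py <<'E'
from scipy.spatial.transform import Rotation as R
YAW=np.radians(11.3)
def tool(tilt=0,yaw=YAW):  # tool y = stand y, z down tilted toward +stand x
    c,s=np.cos(yaw),np.sin(yaw)
    return R.from_matrix(np.array([[-c,-s,0],[-s,c,0],[0,0,-1]]).T)*R.from_rotvec([0,-tilt,0],degrees=True)
def delta(p,r):
    s=manip.state(); q=R.from_quat(s["ee_rot"])
    print("turn",np.round((q.inv()*r).as_rotvec(degrees=True),2),"shift",np.round(q.inv().apply(np.array(p)-s["tool_pos"]),4),"tcp",s["tool_pos"].round(4))
E
python3 - <<'E'
from h import *
delta([.4917,-.1483,.24],tool())
delta([.4917,-.1483,.02],tool())
E
```

```text
turn [ -0.06  -0.03 -24.35] shift [-0.5126 -0.6081 -0.0087] tcp [0.1297 0.5598 0.2307]
turn [ -0.06  -0.03 -24.35] shift [-0.5126 -0.6079  0.2113] tcp [0.1297 0.5598 0.2307]
```

Emit:
carry_out --moves '[[[0,0,-2,-0.02,-0.024,-0.01,1],[0,0,-4,-0.05,-0.06,-0.02,1],[0,0,-6,-0.085,-0.1,-0.03,1],[0,0,-8,-0.12,-0.142,-0.04,1],[0,0,-10,-0.157,-0.186,-0.05,1],[0,0,-12,-0.195,-0.231,-0.05,1],[0,0,-14,-0.232,-0.276,-0.05,1],[0,0,-16,-0.265,-0.315,-0.05,1]]]'

```text
time: 1.2
tool_pos: [0.3173, 0.1917, 0.2815]
ee_rot: [-0.026, 1.0, 0.0, 0.001]
wrist_force: [1.9, -0.4, -1.1]
finger_gap: 1.003
gripper_force: 0.0
```

```bash
python3 - <<'E'
from h import *
delta([.4917,-.1483,.15],tool())
E
```

```text
turn [ 0.    0.06 -8.3 ] shift [-0.1562 -0.3486  0.1316] tcp [0.3173 0.1917 0.2815]
```

Emit:
carry_out --moves '[[[0,0,-2,-0.02,-0.045,0.0,1],[0,0,-4,-0.045,-0.1,0.0,1],[0,0,-6,-0.07,-0.157,0.0,1],[0,0,-8.3,-0.095,-0.213,0.02,1],[0,0,-8.3,-0.12,-0.268,0.05,1],[0,0,-8.3,-0.14,-0.313,0.08,1],[0,0,-8.3,-0.152,-0.339,0.11,1],[0,0,-8.3,-0.156,-0.3485,0.131,1]]]'

```text
time: 2.2
tool_pos: [0.4904, -0.1482, 0.1484]
ee_rot: [-0.097, 0.995, 0.0, -0.001]
wrist_force: [0.3, 1.2, 0.6]
finger_gap: 1.002
gripper_force: 0.0
```

```bash
python3 - <<'E'
from h import *
delta([.4917,-.1483,.02],tool())
s=CAM["scene"]=manip.snapshot("scene"); t=CAM["top"]=manip.snapshot("top")
a=s["frame"][190:310,290:410,::-1]; b=t["frame"][200:320,300:420,::-1]
cv2.imwrite("pics/d.png",np.hstack([cv2.resize(x,(400,400),interpolation=cv2.INTER_CUBIC) for x in(a,b)]))
E
```

```text
turn [ 0.06 -0.08 -0.17] shift [-0.0014 -0.0005  0.1284] tcp [ 0.4904 -0.1482  0.1484]
```

View pics/d.png

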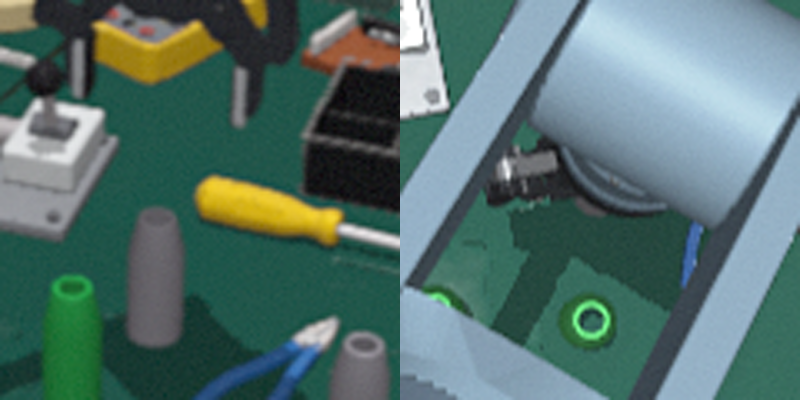

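The scene half shows the finger pads at 78 and 240 px with the nozzle at 157 px, so it is centred between them. I'll go down and grip.

Emit:
carry_out --moves '[[[0,0,0,-0.001,0,0.02,1],[0,0,0,-0.001,0,0.06,1],[0,0,0,-0.001,0,0.095,1],[0,0,0,-0.001,0,0.12,1],[0,0,0,-0.001,0,0.128,1],[0,0,0,-0.001,0,0.128,-1],[0,0,0,-0.001,0,0.128,-1],[0,0,0,-0.001,0,0.128,-1]]]' --grip_force 60

```text
time: 3.3
tool_pos: [0.4925, -0.1469, 0.0237]
ee_rot: [-0.098, 0.995, -0.001, 0.001]
wrist_force: [-3.1, 2.7, 13.2]
finger_gap: 0.39
gripper_force: 58.7
```

Emit:
carry_out --moves '[[[0,0,0,0,0,0,-1],[0,0,0,0,0,0,-1],[0,0,0,0,0,-0.02,-1],[0,0,0,0,0,-0.06,-1],[0,0,0,0,0,-0.11,-1],[0,0,0,0,0,-0.16,-1],[0,0,0,0,0,-0.19,-1],[0,0,0,0,0,-0.2,-1]]]'

```text
time: 4.3
tool_pos: [0.4926, -0.1469, 0.225]
ee_rot: [-0.098, 0.995, -0.001, 0.002]
wrist_force: [0.0, -0.3, -1.5]
finger_gap: 0.392
gripper_force: 59.6
```

```bash
python3 - <<'E'
from h import *
r=tool(35); a=-r.apply([0,0,1]); O=np.array([.561,.082,.085]); print("axis",a, "tip",O+.048*a)
delta(O+(.048+.04+.02)*a,r)   # mouth 40mm beyond tip
print(manip.state()["finger_gap"],manip.state()["gripper_force"])
s=CAM["scene"]=manip.snapshot("scene"); cv2.imwrite("pics/e.png",cv2.resize(s["frame"][90:270,260:440,::-1],(540,540)))
E
```

```text
axis [-0.56245746 -0.11239009  0.81915204] tip [0.53400204 0.07660528 0.1243193 ]
turn [-1.900e-01 -3.479e+01  1.000e-02] shift [-0.0496  0.2113  0.0511] tcp [ 0.4926 -0.1469  0.225 ]
0.39170846467183895 59.63908411198645
```

View pics/e.png

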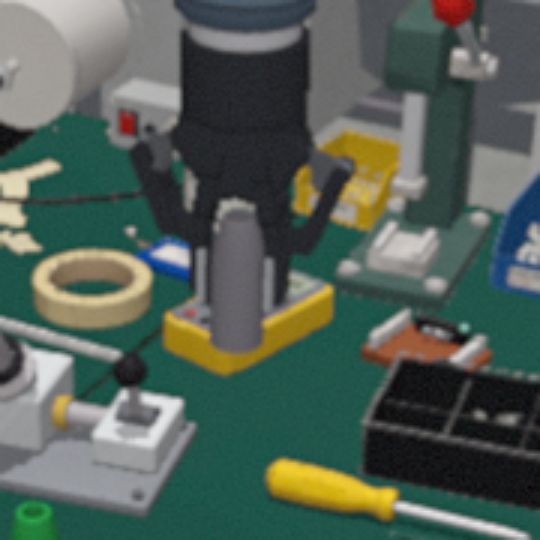

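The nozzle is held upright between the pads: top at about (339,162) and mouth bottom at about (339,206) in the full image. I'll check where it sits in the hand and move to the pre-insertion pose.

```bash
python3 - <<'E'
from h import *
s=manip.state(); p=s["tool_pos"]
m=p-[0,0,.0237]; t=m+[0,0,.085]
for n,X in(("mouth",m),("top",t)): print(n,((proj("scene",X)-[260,90]+.33)*3).round(1))
th=np.linspace(0,2*np.pi,90); ring=m+.017*np.c_[np.cos(th),np.sin(th),0*th]; q=(proj("scene",ring)-[260,90]+.33)*3; print(q.min(0),q.max(0))
E
```

```text
mouth [[236.9 339. ]]
top [[240.4 214.2]]
[209.45427683 325.67468093] [264.29790357 352.62779563]
```

Emit:
carry_out --moves '[[[0,-2,0,-0.004,0.02,-0.01,-1],[0,-6,0,-0.01,0.05,-0.01,-1],[0,-11,0,-0.017,0.085,-0.01,-1],[0,-16,0,-0.025,0.12,0,-1],[0,-21,0,-0.033,0.15,0.01,-1],[0,-26,0,-0.04,0.175,0.02,-1],[0,-31,0,-0.046,0.195,0.03,-1],[0,-35,0,-0.05,0.208,0.043,-1]]]'

```text
time: 5.4
tool_pos: [0.4984, 0.0685, 0.1768]
ee_rot: [-0.093, 0.949, 0.03, 0.299]
wrist_force: [-0.7, 1.3, -0.2]
finger_gap: 0.395
gripper_force: 59.7
```

```bash
python3 - <<'E'
from h import *
r=tool(35); a=-r.apply([0,0,1]); O=np.array([.561,.082,.085])
delta(O+(.048+.008+.0237)*a,r)
s=manip.state(); q=R.from_quat(s["ee_rot"]); z=q.apply([0,0,1]); m=s["tool_pos"]+.0237*z
print("tcp rel port along/perp",(m-O)@a, r.inv().apply(m-O))
im=[]
for n,(u,v) in(("scene",(225,135)),("top",(215,190))):
    CAM[n]=manip.snapshot(n); f=CAM[n]["frame"][v:v+100,u:u+80,::-1]
    f=cv2.resize(f,(400,500),interpolation=cv2.INTER_CUBIC)
    for X,c in((O,(0,0,255)),(O+.048*a,(0,0,255)),(m,(0,255,255)),(m-.085*z,(0,255,255))):
        P=(proj(n,X)[0]-[u,v]+.4)*5; cv2.circle(f,tuple(int(k) for k in P),2,c,-1)
    im.append(f)
cv2.imwrite("pics/f.png",np.hstack(im))
E
```

```text
turn [ 0.03 -0.05 -0.07] shift [0.0002 0.001  0.0322] tcp [0.4984 0.0685 0.1768]
tcp rel port along/perp 0.08824265511889591 [-0.00016475 -0.00097131 -0.08824266]
```

View pics/f.png

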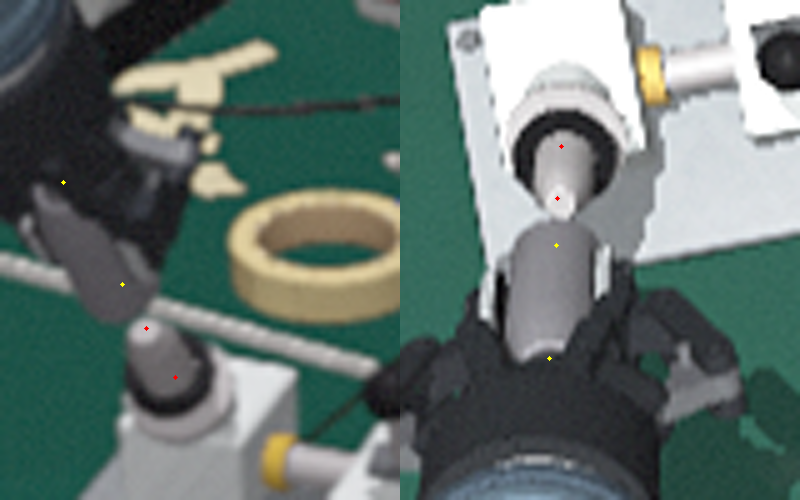

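The top view shows the nozzle axis (557 px) lined up with the spigot tip (560 px), and the scene view matches the prediction within about 1–2 mm. That is well inside the 7 mm lead-in. I'll start the insertion.

Emit:
carry_out --moves '[[[0,0,0,0,0.001,0.006,-1],[0,0,0,0,0.001,0.016,-1],[0,0,0,0,0.001,0.028,-1],[0,0,0,0,0.001,0.04,-1],[0,0,0,0,0.001,0.05,-1],[0,0,0,0,0.001,0.06,-1],[0,0,0,0,0.001,0.066,-1],[0,0,0,0,0.001,0.068,-1]]]'

```text
time: 6.5
tool_pos: [0.5373, 0.0764, 0.1224]
ee_rot: [-0.094, 0.949, 0.03, 0.298]
wrist_force: [-7.1, 1.0, 0.3]
finger_gap: 0.392
gripper_force: 59.9
```

```bash
python3 - <<'E'
from h import *
r=tool(35); O=np.array([.561,.082,.085]); s=manip.state()
q=R.from_quat(s["ee_rot"])
m=s["tool_pos"]+.0237*q.apply([0,0,1]); print(r.inv().apply(m-O).round(4), "F tool",q.inv().apply(s["wrist_force"]).round(1),s["moment"].round(2),(r.inv()*q).as_rotvec(degrees=True))
E
```

```text
[-0.0015 -0.0008 -0.0209] F tool [ 5.4  2.4 -4.1] [0.1  1.35 0.26] [-0.04678789  0.13353688  0.04777921]
```

Emit:
carry_out --moves '[[[0,0,0,0.0015,0,0.0,-1],[0,0,0,0.002,0,0.003,-1],[0,0,0,0.002,0,0.006,-1],[0,0,0,0.002,0,0.009,-1],[0,0,0,0.002,0,0.012,-1],[0,0,0,0.002,0,0.015,-1],[0,0,0,0.002,0,0.017,-1],[0,0,0,0.002,0,0.017,-1]]]'

```text
time: 7.5
tool_pos: [0.5462, 0.0775, 0.1084]
ee_rot: [-0.093, 0.949, 0.029, 0.299]
wrist_force: [-3.7, 0.6, -1.1]
finger_gap: 0.389
gripper_force: 60.0
```

```bash
cat > st.py <<'E'
from h import *
r=tool(35); O=np.array([.561,.082,.085]); s=manip.state()
q=R.from_quat(s["ee_rot"])
m=s["tool_pos"]+.0237*q.apply([0,0,1]); print(r.inv().apply(m-O).round(4), "F tool",q.inv().apply(s["wrist_force"]).round(1),s["moment"].round(2),(r.inv()*q).as_rotvec(degrees=True).round(2))
E
python3 st.py
```

```text
[-0.0008 -0.0015 -0.0043] F tool [ 3.5  1.3 -1.1] [0.03 0.86 0.14] [ 0.04 -0.01  0.05]
```

Emit:
carry_out --moves '[[[0,0,0,0.001,0,0.001,-1],[0,0,0,0.001,0,0.002,-1],[0,0,0,0.001,0,0.003,-1],[0,0,0,0.001,0,0.004,-1],[0,0,0,0.001,0,0.005,-1],[0,0,0,0.001,0,0.006,-1],[0,0,0,0.001,0,0.006,-1],[0,0,0,0.001,0,0.006,-1]]]'

```text
time: 8.5
tool_pos: [0.5489, 0.0782, 0.1059]
ee_rot: [-0.095, 0.948, 0.029, 0.301]
wrist_force: [-51.6, -7.4, 51.0]
finger_gap: 0.389
gripper_force: 66.8
```

```bash
python3 st.py; python3 - <<'E'
from h import *
im=[]
for n,(u,v) in(("scene",(225,165)),("top",(215,170))):
    f=manip.snapshot(n)["frame"][v:v+80,u:u+64,::-1]
    im.append(cv2.resize(f,(400,500),interpolation=cv2.INTER_CUBIC))
cv2.imwrite("pics/g.png",np.hstack(im))
E
```

```text
[-0.0017 -0.0014 -0.0006] F tool [ 13.1   2.9 -71.7] [-0.4   2.34  0.06] [ 0.05 -0.21 -0.1 ]
```

View pics/g.png

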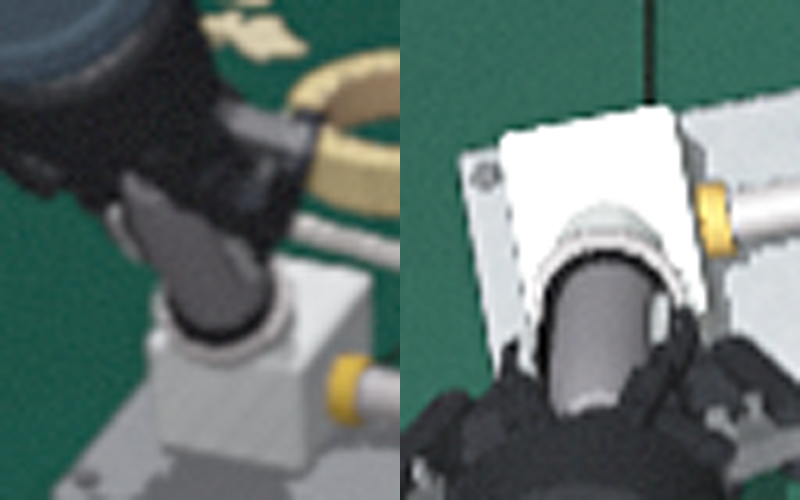

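The nozzle mouth is down at the collar and flange, with a hard stop at the expected home position. I'll relax slightly, open the gripper, and retreat along the axis.

Emit:
carry_out --moves '[[[0,0,0,0,0,-0.002,-1],[0,0,0,0,0,-0.002,-1],[0,0,0,0,0,-0.002,1],[0,0,0,0,0,-0.002,1],[0,0,0,0,0,-0.002,1],[0,0,0,0,0,-0.002,1],[0,0,0,0,0,-0.002,1],[0,0,0,0,0,-0.004,1]]]'

```text
time: 9.6
tool_pos: [0.5462, 0.0776, 0.1062]
ee_rot: [-0.093, 0.949, 0.03, 0.299]
wrist_force: [0.2, 0.3, -1.0]
finger_gap: 1.005
gripper_force: 0.0
```

Emit:
carry_out --moves '[[[0,0,0,0,0,-0.01,1],[0,0,0,0,0,-0.025,1],[0,0,0,0,0,-0.045,1],[0,0,0,0,0,-0.07,1],[0,0,0,0,0,-0.095,1],[0,0,0,0,0,-0.12,1],[0,0,0,0,0,-0.14,1],[0,0,0,0,0,-0.15,1]]]'

```text
time: 10.6
tool_pos: [0.4618, 0.0605, 0.2306]
ee_rot: [-0.093, 0.949, 0.029, 0.3]
wrist_force: [0.5, -0.3, -0.5]
finger_gap: 1.003
gripper_force: 0.0
```

```bash
python3 - <<'E'
from h import *
im=[]
for n,(u,v) in(("scene",(225,165)),("top",(220,170))):
    f=manip.snapshot(n)["frame"][v:v+100,u:u+100,::-1]
    im.append(cv2.resize(f,(400,400),interpolation=cv2.INTER_CUBIC))
cv2.imwrite("pics/i.png",np.hstack(im))
E
```

```text
(no output)
```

View pics/i.png

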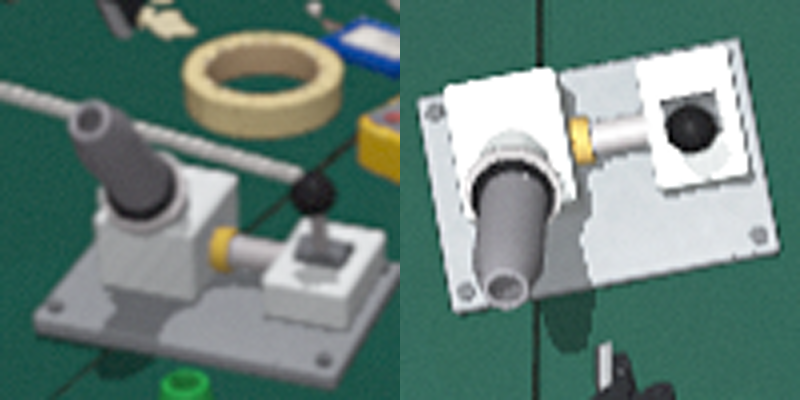

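The nozzle is seated straight on the spigot, with its outlet at scene (248.6,195) and top (246.6,242). I'll check its seating depth and plan the lever push.

```bash
python3 - <<'E'
from h import *
np.set_printoptions(precision=4,suppress=True)
O=np.array([.561,.082,.085]);r=tool(35);a=-r.apply([0,0,1])
for n in("scene","top"): cam(n)
x,e=tri((248.6,194.9),(246.6,241.9)); print(x,e,"vs",O+.085*a,"along",(x-O)@a)
b,e=tri((225+316/4-.4,165+192/4-.4),(220+291/4-.4,170+128/4-.4)); print("ball",b,e)
t=tool(0)
delta(b+t.apply([.055,0,0])+[0,0,.20-b[2]],t)
delta(b+t.apply([.055,0,0])+[0,0,.072-b[2]],t)
E
```

```text
[0.5067 0.0703 0.1519] 0.0008433311116275841 vs [0.5132 0.0724 0.1546] along 0.08662012874491459
ball [ 0.5958 -0.0098  0.0874] 2.94427725502801e-05
turn [-0.03 35.   -0.07] shift [-0.0346 -0.0954  0.0596] tcp [0.4619 0.0608 0.2289]
turn [-0.03 35.   -0.07] shift [ 0.0388 -0.0953  0.1644] tcp [0.4619 0.0608 0.2289]
```

The outlet is 86.6 mm out along the axis, against 85 mm for fully home, so it is seated. Moving to the lever, gripper shut.

Emit:
carry_out --moves '[[[0,3,0,-0.004,-0.02,0.0,-1],[0,8,0,-0.01,-0.045,0.005,-1],[0,14,0,-0.015,-0.07,0.015,-1],[0,20,0,-0.02,-0.085,0.03,-1],[0,26,0,-0.027,-0.095,0.045,-1],[0,31,0,-0.033,-0.095,0.055,-1],[0,35,0,-0.035,-0.095,0.06,-1],[0,35,0,-0.035,-0.095,0.06,-1]]]'

```text
time: 11.8
tool_pos: [0.5428, -0.0194, 0.1978]
ee_rot: [-0.099, 0.995, 0.001, -0.001]
wrist_force: [-0.4, 0.2, -0.6]
finger_gap: 0.001
gripper_force: 0.0
```

```bash
python3 - <<'E'
from h import *
b=np.array([.5958,-.0098,.0874]);t=tool(0)
delta(b+t.apply([.055,0,0])+[0,0,.072-b[2]],t); print(manip.state()["finger_gap"])
E
```

```text
turn [ 0.09 -0.16  0.02] shift [ 0.0008 -0.0011  0.1258] tcp [ 0.5428 -0.0194  0.1978]
0.0005417826000038658
```

Emit:
carry_out --moves '[[[0,0,0,0,-0.001,0.02,-1],[0,0,0,0,-0.001,0.06,-1],[0,0,0,0,-0.001,0.1,-1],[0,0,0,0,-0.001,0.12,-1],[0,0,0,0,-0.001,0.126,-1],[0,0,0,-0.005,-0.001,0.126,-1],[0,0,0,-0.015,-0.001,0.126,-1],[0,0,0,-0.02,-0.001,0.126,-1]]]'

```text
time: 12.8
tool_pos: [0.564, -0.0172, 0.0753]
ee_rot: [-0.098, 0.995, -0.0, 0.001]
wrist_force: [0.0, -0.2, 0.2]
finger_gap: -0.001
gripper_force: 0.0
```

Emit:
carry_out --moves '[[[0,0,0,-0.004,0,0,-1],[0,0,0,-0.01,0,0,-1],[0,0,0,-0.016,0,0,-1],[0,0,0,-0.023,0,0,-1],[0,0,0,-0.03,0,0,-1],[0,0,0,-0.036,0,0,-1],[0,0,0,-0.041,0,0,-1],[0,0,0,-0.044,0,0,-1]]]'

```text
time: 13.8
tool_pos: [0.6056, -0.0085, 0.0739]
ee_rot: [-0.098, 0.995, -0.0, -0.0]
wrist_force: [-1.0, -0.4, -0.6]
finger_gap: 0.002
gripper_force: 0.6
```

```bash
python3 - <<'E'
from h import *
s=manip.state();q=R.from_quat(s["ee_rot"]);b=np.array([.5958,-.0098,.0874]);t=tool(0)
print(t.inv().apply(s["tool_pos"]-b),q.inv().apply(s["wrist_force"]))
E
```

```text
[-0.00984319 -0.00065551  0.01346345] [ 1.03332935 -0.17304693  0.55568383]
```

Emit:
carry_out --moves '[[[0,0,0,-0.003,0,0,-1],[0,0,0,-0.006,0,0,-1],[0,0,0,-0.009,0,0,-1],[0,0,0,-0.011,0,0,-1],[0,0,0,-0.013,0,0,-1],[0,0,0,-0.015,0,0,-1],[0,0,0,-0.016,0,0,-1],[0,0,0,-0.016,0,0,-1]]]'

```text
time: 14.8
tool_pos: [0.6143, -0.0065, 0.0735]
ee_rot: [-0.098, 0.995, 0.0, -0.008]
wrist_force: [-28.1, -7.2, 18.1]
finger_gap: 0.001
gripper_force: 14.8
```

Emit:
carry_out --moves '[[[0,0,0,-0.0005,0,0,-1],[0,0,0,-0.001,0,0,-1],[0,0,0,-0.0015,0,0,-1],[0,0,0,-0.002,0,0,-1],[0,0,0,-0.0025,0,0,-1],[0,0,0,-0.003,0,0,-1],[0,0,0,-0.003,0,0,-1],[0,0,0,-0.003,0,0,-1]]]'

```text
time: 15.8
tool_pos: [0.6145, -0.0064, 0.0733]
ee_rot: [-0.098, 0.995, 0.0, -0.011]
wrist_force: [-39.5, -10.0, 27.0]
finger_gap: 0.0
gripper_force: 20.5
```

Hit a stop. I'll back off, rise, and look.

Emit:
carry_out --moves '[[[0,0,0,0.004,0,0,-1],[0,0,0,0.015,0,0,-1],[0,0,0,0.035,0,0,-1],[0,0,0,0.055,0,-0.01,-1],[0,0,0,0.065,0,-0.05,-1],[0,0,0,0.065,-0.03,-0.1,-1],[0,0,0,0.075,-0.06,-0.13,-1],[0,0,0,0.1,-0.08,-0.15,-1]]]'

```text
time: 16.8
tool_pos: [0.5432, -0.1043, 0.2269]
ee_rot: [-0.098, 0.995, -0.001, 0.003]
wrist_force: [-0.2, 0.3, -0.1]
finger_gap: -0.001
gripper_force: 0.0
```

```bash
python3 - <<'E'
from h import *
im=[]
for n,(u,v) in(("scene",(225,165)),("top",(220,170))):
    f=manip.snapshot(n)["frame"][v:v+100,u:u+100,::-1]
    im.append(cv2.resize(f,(400,400),interpolation=cv2.INTER_CUBIC))
cv2.imwrite("pics/j.png",np.hstack(im))
E
```

```text
(no output)
```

View pics/j.png

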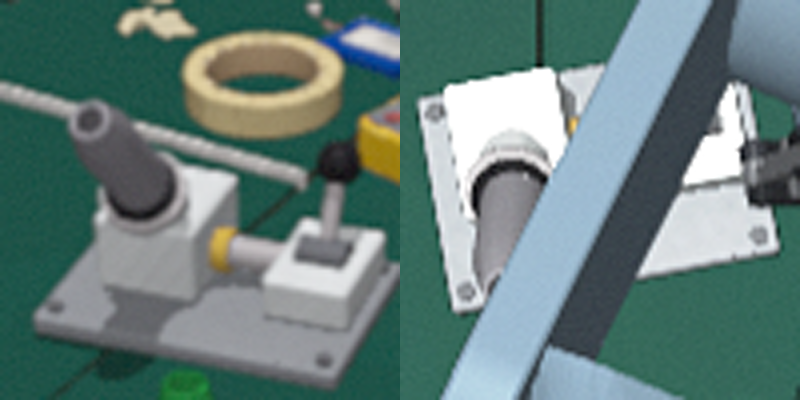

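```bash
python3 - <<'E'
from h import *
from scipy.optimize import least_squares
cam("scene");cam("top")
sx=np.array([np.cos(YAW),np.sin(YAW),0]);sy=np.array([-sx[1],sx[0],0]);O=np.array([.561,.082,0])
ball=lambda px,py,th:O+sx*(px+.055*np.sin(th))+sy*py+[0,0,.034+.055*np.cos(th)]
p0s,p0t,p1=np.array([303.6,212.6]),np.array([292.35,201.6]),np.array([309.1,204.6])
f=lambda v:np.r_[proj("scene",ball(v[0],v[1],v[2]))[0]-p0s,proj("top",ball(v[0],v[1],v[2]))[0]-p0t,proj("scene",ball(v[0],v[1],v[3]))[0]-p1]
for g in([.04,-.095,-.4,.4],[.01,-.095,.3,.8]):
    s=least_squares(f,g);print(s.x,s.cost,s.fun.round(2))
for th in(-.5,-.25,0,.25,.5):
  b0=[.0163-.055*np.sin(-.5)]
  print(th,proj("scene",ball(.0163+.0264,-.0955,th)),proj("scene",ball(.0163+.0136,-.0955,th)))
E
```

```text
[ 0.03573704 -0.09644554 -0.34648415  0.37434428] 0.19552226853480592 [-0.04  0.41 -0.22 -0.26  0.12  0.3 ]
[ 0.03573703 -0.09644554 -0.3464841   0.37434439] 0.195522268548988 [-0.04  0.41 -0.22 -0.26  0.12  0.3 ]
-0.5 [[303.05161144 214.46543181]] [[301.12179024 217.30523458]]
-0.25 [[304.93255078 209.7061324 ]] [[303.02847769 212.49213982]]
0 [[306.92140667 206.12214855]] [[305.04720862 208.85896025]]
0.25 [[308.88399141 203.92506006]] [[307.041627   206.62039047]]
0.5 [[310.69415464 203.22101144]] [[308.88342695 205.88485351]]
```

The ball moved to scene (309,205), but the swing estimate of about 0.72 rad is ambiguous. I'll clear the arm from the view and measure it properly.

Emit:
carry_out --moves '[[[0,0,0,0.01,-0.02,0,-1],[0,0,0,0.03,-0.06,-0.01,-1],[0,0,0,0.05,-0.1,-0.02,-1],[0,0,0,0.07,-0.145,-0.03,-1],[0,0,0,0.09,-0.19,-0.03,-1],[0,0,0,0.1,-0.23,-0.03,-1],[0,0,0,0.1,-0.26,-0.03,-1],[0,0,0,0.1,-0.27,-0.03,-1]]]'

```text
time: 18.0
tool_pos: [0.4965, -0.3876, 0.2524]
ee_rot: [-0.098, 0.995, 0.001, -0.0]
wrist_force: [1.2, -0.2, -0.3]
finger_gap: 0.002
gripper_force: 0.0
```

```bash
python3 - <<'E'
from h import *
np.set_printoptions(precision=4,suppress=True)
pts={}
for n,(u,v,w,h) in(("scene",(293,192,24,32)),("top",(280,180,26,32))):
    CAM[n]=manip.snapshot(n); fr=CAM[n]["frame"][:,:,::-1].copy(); cv2.imwrite(f"pics/{n}k.png",fr)
    for k,im in((0,cv2.imread(f"pics/{n}0.png")),(1,fr)):
        g=im[v:v+h,u:u+w].max(2); m=(g<60).astype(np.uint8)
        m=cv2.morphologyEx(m,cv2.MORPH_OPEN,np.ones((5,5),np.uint8))
        c,l,s,ce=cv2.connectedComponentsWithStats(m); print(n,k,[(list(map(int,s[i])),ce[i]+[u,v]) for i in range(1,c)])
        i=1+np.argmax(s[1:,4]); pts[n,k]=ce[i]+[u,v]
b=[tri(pts["scene",k],pts["top",k]) for k in(0,1)]; print(b); d=b[1][0]-b[0][0]; print(d,np.linalg.norm(d),"swing",2*np.arcsin(np.linalg.norm(d)/.11))
im=[cv2.resize(cv2.imread(f"pics/{n}k.png")[v:v+60,u:u+60],(400,400),interpolation=cv2.INTER_CUBIC) for n,u,v in(("scene",275,190),("top",265,170))]
cv2.imwrite("pics/k.png",np.hstack(im))
E
```

```text
scene 0 [([5, 17, 10, 10, 90], array([302.7444, 213.5889]))]
scene 1 [([11, 9, 10, 9, 85], array([308.7529, 205.1059]))]
top 0 [([7, 19, 11, 9, 80], array([292.15 , 202.525]))]
top 1 [([7, 0, 8, 8, 43], array([290.3256, 183.4651]))]
[(array([ 0.5941, -0.009 ,  0.0855]), np.float64(0.0004339671116596703)), (array([ 0.6324, -0.0038,  0.0866]), np.float64(0.0025721022620598527))]
[0.0383 0.0052 0.0011] 0.038644981322535486 swing 0.7179569593690298
```

View pics/k.png

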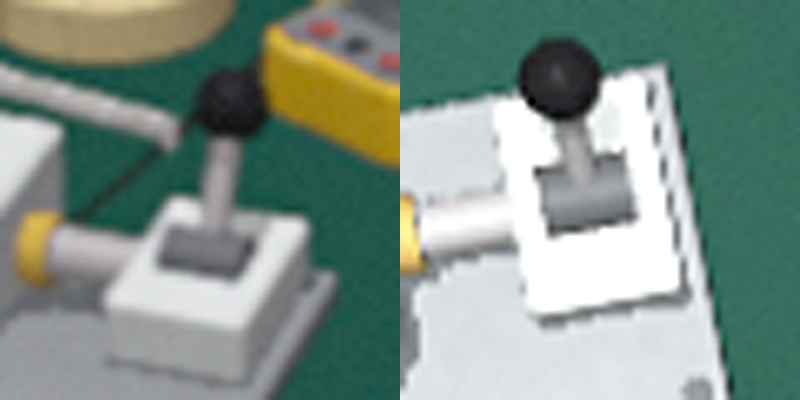

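The top view shows the ball at about (289,181.7) and the grey pivot drum at about (292.6,198.8). I'll refine the lever angle relative to the pivot.

```bash
python3 - <<'E'
from h import *
np.set_printoptions(precision=4,suppress=True)
cam("scene");cam("top")
sx=np.array([np.cos(YAW),np.sin(YAW),0])
b1,e=tri((308.9,205),(265+160/6.667-.4,170+80/6.667-.4)); b0=np.array([.595,-.0094,.0863]); print(b1,e,(b1-b0)@sx)
for z in(.04,.045,.05):
    t=atz("top",(265+188/6.667-.4,170+195/6.667-.4),z); s=atz("scene",(275+207/6.667-.4,190+250/6.667-.4),z); print(z,t,s,"ball0,1 rel",(b0-t)@sx,(b1-t)@sx,(b0-s)@sx,(b1-s)@sx)
# block top corners
for c in((497,108),(640,70),(687,290),(533,318)): print(atz("top",(265+(c[0]-400)/6.667,170+c[1]/6.667),.05)@sx, b0@sx,b1@sx)
E
```

```text
[ 0.6373 -0.0006  0.0834] 0.0016599692823227876 0.04325254919442073
0.04 [ 0.6112 -0.0073  0.04  ] [ 0.6121 -0.0053  0.04  ] ball0,1 rel -0.016251952114686576 0.02700059707973415 -0.01754871850755295 0.02570383068686778
0.045 [ 0.6101 -0.0077  0.045 ] [ 0.6051 -0.0094  0.045 ] ball0,1 rel -0.015174799178415532 0.028077750016005196 -0.009906553662593713 0.033345995531827016
0.05 [ 0.6091 -0.008   0.05  ] [ 0.5981 -0.0134  0.05  ] ball0,1 rel -0.014097646242144485 0.029154902952276244 -0.002264388817634366 0.04098816037678636
0.6278081434122006 0.5816238280793551 0.6248763772737758
0.6308705741640411 0.5816238280793551 0.6248763772737758
0.558870476694605 0.5816238280793551 0.6248763772737758
0.5596969970458652 0.5816238280793551 0.6248763772737758
```

The ball is now 26–28 mm past the pivot at height 0.083, against 26.4 mm and 0.082 for fully open. It also met a hard stop. Handing in.

```bash
python3 -c "
from rig import manip
print(manip.job_done())"
```

```text
the job is handed in; nothing more can be done
None
```

I handed the job in at about 18 s. By force and camera checks, the tall nozzle is fully home on the port with the collar pressed down, and the valve lever is pushed over to its stop. I never moved the short nozzle. The hand-in gave no verdict.

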